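# Refit the fallen charger knob and hold it pressed

### The job

The black knob of the orange charger box has come off and lies on its side on the aluminium tray. Stand it upright on the tray, then turn it so that the flat in its hole matches the flat of the steel D-shaft on top of the charger, push it fully home on the shaft, and press it all the way down against the shaft's spring. Finish while still holding the knob pressed down: do not let go, and leave everything else where it is.

Things in the scene. Friction and masses are not known exactly. Their poses are not given: they have to be found in the camera images.
- knob: the loose black plastic knob, about 70 g: an elongated octagon block, 48 mm long (x) between its two 16 mm wide ends, 36 mm wide (y) between its two broad parallel sides (each 32 mm long), 42 mm tall (z, out of its top). Origin: centre of its underside. It starts lying on its broad -y side, axis level 18 mm above the tray, its top roughly to the robot's right and its hole to the left
- knob_hole (a point): centre of the inner end of the D-shaped hole in the knob's underside, on the axis 20 mm above the underside. The hole is 18 mm in diameter, with its flat on the +x side, 4 mm from the axis. The knob's centre of mass lies about 23 mm above its underside: let go with an edge of its underside on the tray, it settles upright by itself from a lean of up to about 30 degrees
- knob_pointer (a point): a point on the thin white line on the knob's top, 20 mm from its axis towards +x, at the height of its top. The line also runs down the +x end: it marks the side of the hole's flat. In the middle of the top is a small aluminium disc
- shaft_tip (a point): centre of the tip of the upright steel D-shaft, 128 mm above the tray when free. 16 mm in diameter, flat 3 mm from the axis on the side its x points to (1 mm play all round in the knob's hole); the last 5 mm taper by a third. z is up. The knob fits only with its x along this x; fully home, the hole's end rests on the tip and the knob's underside is 20 mm below it
- shaft (a joint): how far the shaft is pressed down (m): 0 free, 0.006 fully down at a stop. Spring: it begins to move at about 4 N and is fully down at about 10 N; it comes up again when let go
- dial (a joint): turn of the D-shaft with the flush 34 mm aluminium disc round it about the vertical (rad, anticlockwise from above); stiff (about 0.4 N m), it stays where it is. It need not be turned
- charger: the bright orange charger box, fixed: 160 mm (x) by 220 mm (y), 100 mm tall with a flat black top panel. Origin: centre of its underside; the shaft stands 28 mm out of the panel above its centre, so the knob, fully home, stays 8 mm clear of the panel (2 mm when pressed down)
- dish: bystander: white ceramic dish of steel washers, 88 mm across, 24 mm tall; origin at the centre of its underside
- hex_keys: bystander: chrome hex keys in a grey plastic holder, 70 by 24 mm, about 60 mm tall; origin at the centre of its underside
- tape: bystander: grey roll of tape lying flat, 84 mm across, 24 mm tall; origin at the centre of its underside
- flashlight: bystander: black plastic flashlight lying along its x, 135 mm long, 38 mm across; origin on the tray under its middle
- screwdriver: bystander: screwdriver lying along its x
- spray_can: bystander: plain metal can, 56 mm across, 160 mm tall; origin at the centre of its underside
- screw_jar: bystander: clear jar with black lid, 64 mm across, 80 mm tall; origin at the centre of its underside
Mind the look-alikes: they are no part of the job. What is shaped like the knob but brown or turquoise is not meant.

How it is judged:
On the way, in this order (a step that is already met when the one before it is completed fails the run):
1. the knob stands upright on the tray (angle between knob's own z axis and vertical below 0.12 rad and height (world z) of knob between -0.004 and 0.006 m), for 0.2 s.
2. the knob is fully home on the D-shaft, flats matching (horizontal distance between knob and shaft_tip below 0.004 m and z of knob in the frame of shaft_tip between -0.024 and -0.0175 m and x of knob_pointer in the frame of shaft_tip above 0.0165 m and angle between the z axis of knob and the z axis of shaft_tip, either way round below 0.15 rad), for 0.2 s.
At the end, for the whole second after the job is handed in: the knob is fully home on the shaft (axis within 4 mm, underside 17.5 to 24 mm below the shaft's tip, its flat on the shaft's flat, lean under 0.15 rad), the shaft is held pressed down more than 4 mm of its 6 mm, and the fingers still bear on the knob with more than 2 N (all of step 2 and value of joint shaft above 0.004 m and contact force between the fingers and knob above 2 N); the arm keeps its last pose, push and grip.
It fails at once if a bystander is moved more than 30 mm (distance of any of dish, hex_keys, tape, flashlight, screwdriver, spray_can, screw_jar from where it was at the start of the episode above 0.03 m).
It fails at once if a standing bystander is tipped over (angle between any of dish, hex_keys, tape, spray_can, screw_jar's own z axis and vertical above 0.5 rad).
It also fails if it takes over 58 s, if anything falls off the work surface, if the arm or the gripper's body presses on something with over 40 N, if the wrist force passes 120 N, or if a joint passes its speed limit or range.

### The arm

A 6-joint arm with a two-finger parallel gripper is mounted at the origin on the work surface. World frame = base frame: x ahead of the robot, y to its left, z up, the work surface at z = 0. Lengths are in m, angles in rad, forces in N, time in s.
With the tool pointing down it reaches from about 0.25 to 0.775 m from the base axis. Payload 8.9 kg.
Tool frame: the origin (TCP) lies at the very end of the fingers, on their centre line; the grasp point (between the pads) lies 19 mm behind it; x points along the fingers, y is the direction in which the jaws open and shut, and the axes are right-handed (so a half turn about x gives the same grasp; the last joint's range is limited). The gripper opens to 85 mm and grips with 20 to 120 N. Pads are 22 mm wide; open, the fingers measure 114 mm over their backs; the gripper's body (76 mm by 85 mm) begins 54 mm behind the grasp point. The pads swing forward as they close: fully open they stand 13 mm farther back than shut.
Start: joints at [-1.397, 0.291, -0.153, 1.127, 0, 1.431], TCP at [0.162, -0.5, 0.231] pointing down, gripper open.
Joint ranges: [-2.52, 2.52], [-0.91, 1.74], [-1.3, 1.37], [-1.96, 2.02], [-1.52, 1.47], [-3.14, 3.14]. Speed limits (rad/s): [2.22, 2.22, 2.79, 3.14, 3.14, 3.14].

### API

Orientations are given as a 3x3 rotation matrix whose columns are the frame's x, y, z axes.
In Python, from plant import status, vision, arm gives the robot as it stands.
- The arm moves only by the shell command python3 -m creep 'ROWS' [FORCE]. ROWS is JSON, a list of rows, each an object with "jaw": the closure in counts, from 0 (fully open) to 255 (shut); "xyz": the shift along the world's x, y, z in cm, a list of three; "rot": the turn, a rotation vector about the world's x, y, z in rad, a list of three. In form: [{"jaw": jaw, "xyz": [x, y, z], "rot": [rx, ry, rz]}, ...]. A call has exactly 5 rows; each row shifts and turns the commanded pose from where the row before left it; what a row does not reach is not made up. A row lasts 1/10 s, in which the tool goes at most 50 mm and 8.59 degrees, less where a joint would pass 70% of its speed; a pose out of reach is approached as far as the arm can. A call is refused whole if a number of a shift passes 5 or a number of a turn 0.15, either way. A call with a gripper value outside its range is refused whole. The fingers move at their own pace and stop on an object; FORCE is the grip in N (left out, the last holds). Time passes only in rows, so rows that do not move let the fingers close, or fill a call up. It gives the time, the measured TCP pose, the force and the opening at its end, in the units of the state.
- status.observe(): the state, without advancing time (a new reading comes with each control period).
- vision.camera(name): name is "scene" or "top" or "wrist"; returns the picture (420x560x3 uint8, red, green, blue); there is no depth.
- vision.get_calibration(name): a dict with "intrinsics" (3x3 intrinsics, pixels), "extrinsics" (4x4, takes a point from camera to world coordinates). Camera axes: x right, y down, z forward; pixel columns grow to the right and rows downward; lengths in m; the calibration is good to about 2 mm. A picture is of the moment at which its call begins: read the wrist's pose just before it. get_calibration takes no time and is no camera call; for the wrist camera it gives the pose at the moment of the call.
- arm.job_done(): hands the job in, once; it reports no verdict.
The state is a dict: "time_s": time; "joints": joint angles; "joint_vel": joint speeds; "tau": joint torques, N m; "tool_pos": TCP position; "tcp_rot": TCP orientation; "wrist_force": force on the tool from outside, world axes, zero at the start; "moment": the same for the moment, N m; "grip_width": finger opening in m.
Only numpy, scipy, OpenCV 4.12 (cv2) and the standard library are available. Lean on these libraries where they do the work, as an engineer would, in place of code of your own. Each camera call takes 0.05 s, during which the arm holds its last target. There are 200 camera calls.

## Working session

There is one attempt and no reset: what is moved stays moved. The work goes in short steps, Python scripts to look and compute and a shell command to move; the robot and the scene stay as the last step left them, time stands still between calls to the robot, and variables do not carry over. Pictures are saved under pics/ and viewed, about 8 in all and at most 12, crops included, and the job is handed in when it is done.

```bash
ls; mkdir -p pics
python3 - <<'E'
from plant import status, vision
import cv2, numpy as np
for n in ("scene","top"):
    im=vision.camera(n); cv2.imwrite(f"pics/{n}0.png",im[:,:,::-1]); c=vision.get_calibration(n); print(n,np.round(c["intrinsics"],1).tolist(),np.round(c["extrinsics"],3).tolist())
print(status.observe())
E
```

```text
pics
scene [[420.3, 0.0, 281.5], [0.0, 420.3, 208.4], [0.0, 0.0, 1.0]] [[-0.676, 0.465, -0.572, 1.14], [0.737, 0.45, -0.505, 0.561], [0.022, -0.763, -0.646, 0.769], [0.0, 0.0, 0.0, 1.0]]
top [[463.8, 0.0, 283.8], [0.0, 463.8, 206.4], [0.0, 0.0, 1.0]] [[-0.03, -0.997, 0.067, 0.491], [-1.0, 0.03, 0.004, 0.07], [-0.006, -0.067, -0.998, 1.106], [0.0, 0.0, 0.0, 1.0]]
{'time_s': 0.1, 'joints': array([-1.39728193e+00,  2.91257308e-01, -1.54000725e-01,  1.12666605e+00,
        1.92363440e-05,  1.43150058e+00]), 'joint_vel': array([ 0.00049656, -0.00140069,  0.00201534, -0.00034043, -0.00106695,
        0.00134367]), 'tau': array([ 2.58161395e-03, -5.37973273e+01,  3.31921220e+01,  9.28067981e-03,
       -1.14299794e-04, -1.47353404e-06]), 'tool_pos': array([ 0.16151042, -0.49916853,  0.23079109]), 'tcp_rot': array([[-1.75754205e-04,  3.07733514e-01, -9.51472571e-01],
       [ 1.11414412e-03, -9.51471935e-01, -3.07733514e-01],
       [-9.99999364e-01, -1.11416303e-03, -1.75634291e-04]]), 'wrist_force': array([-0.29772274, -0.18377766,  0.52468649]), 'moment': array([-0.00151544, -0.01988781,  0.08645557]), 'grip_width': 0.08542916071618707}
```

View pics/scene0.png

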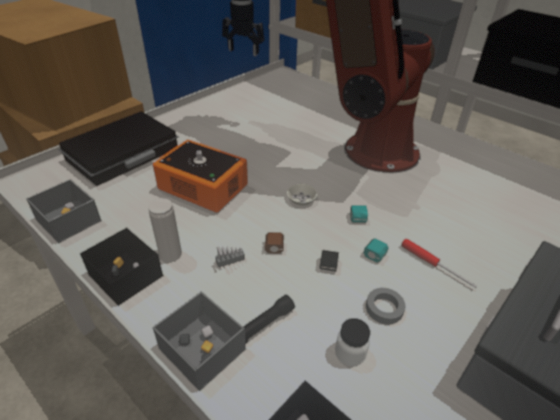

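View pics/top0.png

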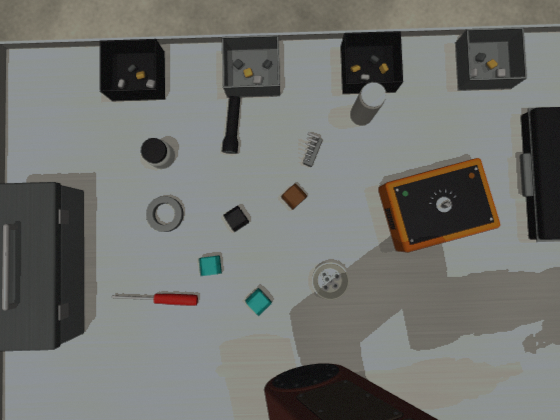

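Look-alikes in the top view are brown (294,196) and turquoise (210,265) and (259,302). The only black octagon block is at (236,218), which is (329,261) in the scene view, so it fits the description. I'll confirm that in one crop, together with the shaft.

Run:
```python
import cv2, numpy as np
t=cv2.imread("pics/top0.png"); s=cv2.imread("pics/scene0.png")
r=lambda im,x,y,w=20:cv2.resize(im[y-w:y+w,x-w:x+w],(390,290*390//390+100),interpolation=cv2.INTER_CUBIC)
g=lambda a:np.clip(255*(a/255.)**0.6,0,255).astype(np.uint8)
a=np.hstack([r(t,236,218),r(s,329,261)]);b=np.hstack([r(t,445,204),r(s,200,158)])
o=g(np.vstack([a,b])); o=cv2.resize(o,(600,600)); cv2.imwrite("pics/crop0.png",o)
```

```text
(no output)
```

View pics/crop0.png

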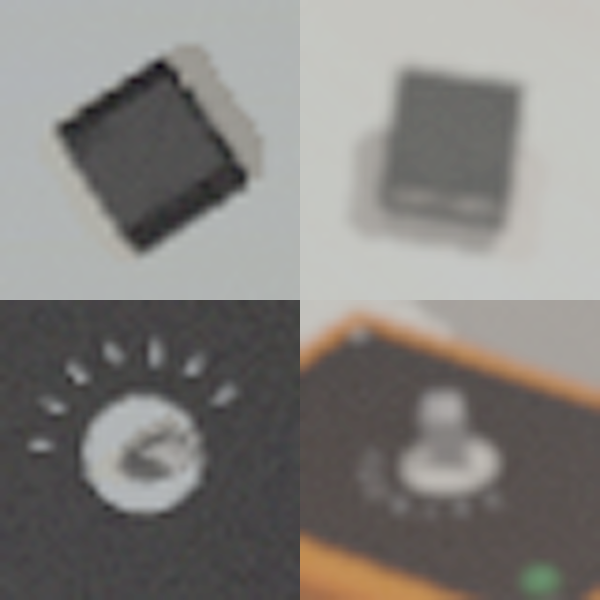

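The crop confirms the black block. Its 48 mm axis runs upper-left to lower-right in the top view, and the white line shows on the end facing the scene camera, which is the +x end. Next I locate the knob and shaft numerically.

```bash
cat > h.py <<'E'
import cv2, numpy as np
from plant import status, vision
def ray(n,uv,C=None):
    c=C or vision.get_calibration(n); E=np.array(c["extrinsics"]); d=E[:3,:3]@np.linalg.solve(np.array(c["intrinsics"]),[uv[0],uv[1],1.]); return E[:3,3],d
def onz(n,uv,z,C=None):
    o,d=ray(n,uv,C); return o+d*(z-o[2])/d[2]
def proj(n,p,C=None):
    c=C or vision.get_calibration(n); E=np.array(c["extrinsics"]); q=np.array(c["intrinsics"])@(E[:3,:3].T@(np.asarray(p)-E[:3,3])); return q[:2]/q[2]
def st():
    s=status.observe(); print("t",round(s["time_s"],2),"p",np.round(s["tool_pos"],4),"F",np.round(s["wrist_force"],1),"w",round(s["grip_width"],4),"j",np.round(s["joints"],2)); print("R",np.round(s["tcp_rot"],3).tolist()); return s
E
python3 - <<'E'
from h import *
t=cv2.imread("pics/top0.png"); s=cv2.imread("pics/scene0.png")
g=t.max(2); m=np.zeros_like(g); m[198:240,216:256]=(g[198:240,216:256]<80)*255
c=max(cv2.findContours(m,0,2)[0],key=cv2.contourArea); r=cv2.minAreaRect(c); print(r)
b=cv2.boxPoints(r); print("box",np.round([onz("top",p,.02) for p in b],4)); print("ctr",onz("top",r[0],.02))
m=np.zeros_like(g); m[190:220,430:460]=(g[190:220,430:460]>120)*255
cs=[q for q in cv2.findContours(m,0,2)[0]]; c=max(cs,key=cv2.contourArea); r=cv2.minEnclosingCircle(cv2.convexHull(c)); print(r,"disc",onz("top",r[0],.1))
print("disc in scene",proj("scene",onz("top",r[0],.1)),"tip",proj("scene",onz("top",r[0],.1)*[1,1,0]+[0,0,.128]))
E=np.array(vision.get_calibration("wrist")["extrinsics"]); print(np.round(E,3).tolist(), np.round(vision.get_calibration("wrist")["intrinsics"],0).tolist()); st()
h=cv2.cvtColor(t,cv2.COLOR_BGR2HSV); o=cv2.inRange(h,(5,150,80),(22,255,255)); c=max(cv2.findContours(o,0,2)[0],key=cv2.contourArea); b=cv2.boxPoints(cv2.minAreaRect(c)); print(np.round([onz("top",p,.1) for p in b],3))
for n,p in dict(dish=(330,280),hex=(312,149),flash=(231,125),can=(372,97),brown=(294,196),turq=(210,265),turq2=(259,302),tape=(165,213)).items(): print(n,np.round(onz("top",p,.02),3))
E
```

```text
((235.8845977783203, 218.07688903808594), (20.52390480041504, 18.582454681396484), 56.30992889404297)
box [[0.5489 0.2189 0.02  ]
 [0.5721 0.1821 0.02  ]
 [0.5311 0.1563 0.02  ]
 [0.5081 0.1931 0.02  ]]
ctr [0.54002573 0.18760775 0.02      ]
((443.463623046875, 204.1454620361328), 7.308842658996582) disc [ 0.55312054 -0.27225278  0.1       ]
disc in scene [199.42404851 159.91175668] tip [198.37736658 151.4920679 ]
[[0.308, -0.908, -0.285, 0.234], [-0.951, -0.294, -0.091, -0.476], [-0.001, 0.3, -0.954, 0.373], [0.0, 0.0, 0.0, 1.0]] [[351.0, 0.0, 278.0], [0.0, 351.0, 206.0], [0.0, 0.0, 1.0]]
t 0.1 p [ 0.1615 -0.4992  0.2308] F [-0.3 -0.2  0.5] w 0.0854 j [-1.4   0.29 -0.15  1.13  0.    1.43]
R [[-0.0, 0.308, -0.951], [0.001, -0.951, -0.308], [-1.0, -0.001, -0.0]]
[[ 0.603 -0.145  0.1  ]
 [ 0.656 -0.359  0.1  ]
 [ 0.502 -0.392  0.1  ]
 [ 0.45  -0.179  0.1  ]]
dish [ 0.39  -0.028  0.02 ]
hex [0.698 0.004 0.02 ]
flash [0.762 0.194 0.02 ]
can [ 0.819 -0.143  0.02 ]
brown [0.588 0.05  0.02 ]
turq [0.433 0.25  0.02 ]
turq2 [0.344 0.139 0.02 ]
tape [0.557 0.354 0.02 ]
```

```bash
python3 -m creep '[{"jaw":0,"xyz":[3.7,2.2,0],"rot":[0,0,0]},{"jaw":0,"xyz":[3.7,2.2,0],"rot":[0,0,0]},{"jaw":0,"xyz":[3.7,2.2,0],"rot":[0,0,0]},{"jaw":0,"xyz":[3.7,2.2,0],"rot":[0,0,0]},{"jaw":0,"xyz":[3.7,2.2,0],"rot":[0,0,0]}]' 60 && python3 -m creep '[{"jaw":0,"xyz":[3.7,2.2,0],"rot":[0,0,0]},{"jaw":0,"xyz":[3.7,2.2,0],"rot":[0,0,0]},{"jaw":0,"xyz":[3.7,2.2,0],"rot":[0,0,0]},{"jaw":0,"xyz":[3.7,2.2,0],"rot":[0,0,0]},{"jaw":0,"xyz":[0,0,0],"rot":[0,0,0]}]'
python3 - <<'E'
from h import *
st(); im=vision.camera("wrist")[:,:,::-1].copy(); cv2.imwrite("pics/w1.png",im)
u=proj("wrist",[.553,-.272,.128]); print(u); C=vision.get_calibration("wrist"); print(np.round(C["extrinsics"],4).tolist())
import pickle; pickle.dump(C,open("w1.pkl","wb"))
x,y=u.astype(int); w=50; c=cv2.resize(im[max(0,y-w):y+w,max(0,x-w):x+w],(600,600),interpolation=cv2.INTER_CUBIC); cv2.imwrite("pics/w1c.png",c); print(x-w,y-w)
E
```

```text
time_s: 0.6
tool_pos: [0.3477, -0.3883, 0.2311]
tcp_rot: [[-0.0, 0.307, -0.952], [0.0, -0.952, -0.307], [-1.0, -0.0, 0.0]]
wrist_force: [-0.4, -1.1, -0.1]
grip_width: 0.0851
time_s: 1.1
tool_pos: [0.498, -0.2985, 0.2306]
tcp_rot: [[0.001, 0.312, -0.95], [0.001, -0.95, -0.312], [-1.0, -0.001, -0.001]]
wrist_force: [-0.1, -1.0, 0.5]
grip_width: 0.0852
t 1.1 p [ 0.498  -0.2985  0.2306] F [-0.1 -1.   0.5] w 0.0852 j [-0.67  0.4   0.    1.17  0.    2.16]
R [[0.001, 0.312, -0.95], [0.001, -0.95, -0.312], [-1.0, -0.001, -0.001]]
[265.17700214 116.52518193]
[[0.3114, -0.9064, -0.2856, 0.5684], [-0.9503, -0.2973, -0.0925, -0.2765], [-0.0011, 0.3002, -0.9539, 0.3726], [0.0, 0.0, 0.0, 1.0]]
215 66
```

View pics/w1c.png

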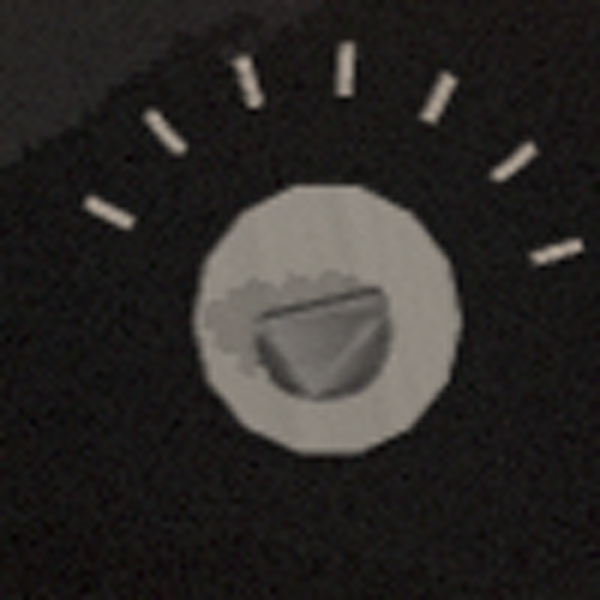

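The flat shows as the chord from crop (262,316) to (383,288), facing up towards the ticks. The disc is centred at crop (328,320).

Run:
```python
from h import *
import pickle; C=pickle.load(open("w1.pkl","rb"))
f=lambda u,v:(215.5+u/6-.5,66.5+v/6-.5)
a=onz("wrist",f(262,316),.123,C);b=onz("wrist",f(383,288),.123,C); d=b-a; n=np.array([-d[1],d[0]])/np.hypot(*d[:2]); c=onz("wrist",f(328,320),.1,C)
print("len",np.hypot(*d[:2]),"disc",c,"mid",(a+b)/2)
up=onz("wrist",f(328,200),.1,C)-c
if n@up[:2]<0:n=-n
print("flat normal",n,np.degrees(np.arctan2(n[1],n[0])))
im=cv2.imread("pics/w1.png"); g=cv2.cvtColor(im,6)
m=np.zeros_like(g);m[80:160,230:310]=(g[80:160,230:310]>105)*255
cc=max(cv2.findContours(m,0,2)[0],key=cv2.contourArea); e=cv2.fitEllipse(cv2.convexHull(cc)); print(e,onz("wrist",e[0],.1,C))
```

```text
len 0.014288614088429906 disc [ 0.55033441 -0.27532871  0.1       ] mid [ 0.55356913 -0.2742007   0.123     ]
flat normal [0.8592067  0.51162861] 30.77237196854429
((269.2432556152344, 118.69659423828125), (43.235748291015625, 44.47216796875), 166.7203826904297) [ 0.55068021 -0.2748825   0.1       ]
```

Flat normal yaw is about 31°, and the shaft sits near (0.552,-0.274). I'll move above the knob and turn the tool 284° anticlockwise, so the camera stays on the upper side during the stand-up.

```bash
python3 -m creep '[{"jaw":0,"xyz":[0,1,0],"rot":[0,0,0.15]},{"jaw":0,"xyz":[0.2,2,0],"rot":[0,0,0.15]},{"jaw":0,"xyz":[0.2,2,0],"rot":[0,0,0.15]},{"jaw":0,"xyz":[0.2,2,0],"rot":[0,0,0.15]},{"jaw":0,"xyz":[0.2,2,0],"rot":[0,0,0.15]}]' >/dev/null && python3 -m creep '[{"jaw":0,"xyz":[0.2,2,0],"rot":[0,0,0.15]},{"jaw":0,"xyz":[0.2,2,0],"rot":[0,0,0.15]},{"jaw":0,"xyz":[0.2,2,0],"rot":[0,0,0.15]},{"jaw":0,"xyz":[0.2,2,0],"rot":[0,0,0.15]},{"jaw":0,"xyz":[0.2,2,0],"rot":[0,0,0.15]}]' && python3 -m creep '[{"jaw":0,"xyz":[0.2,2,0],"rot":[0,0,0.15]},{"jaw":0,"xyz":[0.2,2,0],"rot":[0,0,0.15]},{"jaw":0,"xyz":[0.2,2,0],"rot":[0,0,0.15]},{"jaw":0,"xyz":[0.2,2,0],"rot":[0,0,0.15]},{"jaw":0,"xyz":[0.2,2,0],"rot":[0,0,0.15]}]' >/dev/null && python3 -m creep '[{"jaw":0,"xyz":[0.2,2,0],"rot":[0,0,0.15]},{"jaw":0,"xyz":[0.2,2,0],"rot":[0,0,0.15]},{"jaw":0,"xyz":[0.2,2,0],"rot":[0,0,0.15]},{"jaw":0,"xyz":[0.2,2,0],"rot":[0,0,0.15]},{"jaw":0,"xyz":[0.2,2,0],"rot":[0,0,0.15]}]'
python3 -c "from h import *;st()"
```

```text
time_s: 2.15
tool_pos: [0.5117, -0.1116, 0.2312]
tcp_rot: [[-0.001, 0.97, 0.244], [-0.0, 0.244, -0.97], [-1.0, -0.001, -0.0]]
wrist_force: [0.5, -0.0, 0.3]
grip_width: 0.0852
time_s: 3.15
tool_pos: [0.5321, 0.0881, 0.2311]
tcp_rot: [[-0.001, -0.175, 0.985], [-0.0, 0.985, 0.175], [-1.0, -0.0, -0.001]]
wrist_force: [0.8, -0.5, -0.3]
grip_width: 0.0852
t 3.15 p [0.5321 0.0881 0.2311] F [ 0.8 -0.5 -0.3] w 0.0852 j [ 0.03  0.32 -0.11  1.14 -0.   -0.15]
R [[-0.001, -0.175, 0.985], [-0.0, 0.985, 0.175], [-1.0, -0.0, -0.001]]
```

```bash
python3 -m creep '[{"jaw":0,"xyz":[0.25,0.7,0],"rot":[0,0,0.15]},{"jaw":0,"xyz":[0.25,0.7,0],"rot":[0,0,0.15]},{"jaw":0,"xyz":[0.25,0.7,0],"rot":[0,0,0.15]},{"jaw":0,"xyz":[0.25,0.7,0],"rot":[0,0,0.15]},{"jaw":0,"xyz":[0.25,0.7,0],"rot":[0,0,0.15]}]' >/dev/null && python3 -m creep '[{"jaw":0,"xyz":[0.25,0.7,0],"rot":[0,0,0.15]},{"jaw":0,"xyz":[0.25,0.7,0],"rot":[0,0,0.15]},{"jaw":0,"xyz":[0.25,0.7,0],"rot":[0,0,0.15]},{"jaw":0,"xyz":[0.25,0.7,0],"rot":[0,0,0.15]},{"jaw":0,"xyz":[0.25,0.5,0],"rot":[0,0,0.15]}]' >/dev/null && python3 -m creep '[{"jaw":0,"xyz":[0.25,0,0],"rot":[0,0,0.15]},{"jaw":0,"xyz":[0,0,0],"rot":[0,0,0.15]},{"jaw":0,"xyz":[0,0,0],"rot":[0,0,0.15]},{"jaw":0,"xyz":[0,0,-1],"rot":[0.123,0.077,0]},{"jaw":0,"xyz":[0,0,-1],"rot":[0.123,0.077,0]}]'>/dev/null && python3 -m creep '[{"jaw":0,"xyz":[0,0,-1],"rot":[0.123,0.077,0]},{"jaw":0,"xyz":[0,0,-1],"rot":[0,0,0]},{"jaw":0,"xyz":[0,0,0],"rot":[0,0,0]},{"jaw":0,"xyz":[0,0,0],"rot":[0,0,0]},{"jaw":0,"xyz":[0,0,0],"rot":[0,0,0]}]'>/dev/null
python3 - <<'E'
from h import *
s=st();im=vision.camera("wrist")[:,:,::-1].copy(); cv2.imwrite("pics/w2.png",im)
e=np.array([.846,.533,0]);d=np.array([.533,-.846,0])
print("y.e",s["tcp_rot"][:,1]@e, "tilt",np.degrees(np.arccos(-s["tcp_rot"][2,0])), "target d", np.array([.5375,.192,.008])-s["tool_pos"])
k=np.array([.54,.188,0])
for p in ([0,0,36],): print([np.round(proj("wrist",k+a*e*.016+b*d*.021+[0,0,.036])).tolist() for a,b in((1,1),(1,-1),(-1,-1),(-1,1))])
E
```

```text
t 5.15 p [0.5599 0.1572 0.1928] F [-0.6 -0.5  0.1] w 0.0855 j [-0.05  0.6   0.14  1.37  0.35 -2.22]
R [[-0.222, -0.851, -0.476], [0.356, -0.525, 0.773], [-0.908, 0.002, 0.42]]
y.e -0.9998549042637827 tilt 24.806845511366436 target d [-0.02244731  0.03479132 -0.1847641 ]
[[258.0, 129.0], [260.0, 171.0], [296.0, 170.0], [297.0, 129.0]]
```

View pics/w2.png

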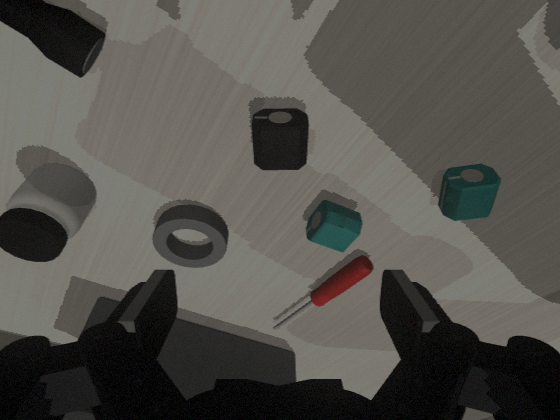

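The knob is at (280,140), with its disc and the white line's start at (262,118) on the +e side, as predicted to within about 1 mm. Descending and gripping now.

```bash
python3 -m creep '[{"jaw":0,"xyz":[-0.25,0.4,-2.5],"rot":[0,0,0]},{"jaw":0,"xyz":[-0.25,0.4,-2.5],"rot":[0,0,0]},{"jaw":0,"xyz":[-0.25,0.4,-2.5],"rot":[0,0,0]},{"jaw":0,"xyz":[-0.25,0.4,-2.5],"rot":[0,0,0]},{"jaw":0,"xyz":[-0.25,0.4,-2.5],"rot":[0,0,0]}]' 60 >/dev/null && python3 -m creep '[{"jaw":0,"xyz":[-0.25,0.4,-2],"rot":[0,0,0]},{"jaw":0,"xyz":[-0.25,0.4,-2],"rot":[0,0,0]},{"jaw":0,"xyz":[-0.25,0.4,-1],"rot":[0,0,0]},{"jaw":0,"xyz":[-0.2,0.3,-0.9],"rot":[0,0,0]},{"jaw":0,"xyz":[0,0,0],"rot":[0,0,0]}]' && python3 -m creep '[{"jaw":255,"xyz":[0,0,0],"rot":[0,0,0]},{"jaw":255,"xyz":[0,0,0],"rot":[0,0,0]},{"jaw":255,"xyz":[0,0,0],"rot":[0,0,0]},{"jaw":255,"xyz":[0,0,0],"rot":[0,0,0]},{"jaw":255,"xyz":[0,0,0],"rot":[0,0,0]}]'
```

```text
time_s: 6.2
tool_pos: [0.5374, 0.1921, 0.0072]
tcp_rot: [[-0.225, -0.851, -0.474], [0.357, -0.525, 0.773], [-0.907, 0.004, 0.422]]
wrist_force: [0.1, -0.4, -0.5]
grip_width: 0.0855
time_s: 6.7
tool_pos: [0.539, 0.1912, 0.0083]
tcp_rot: [[-0.222, -0.852, -0.474], [0.358, -0.523, 0.773], [-0.907, 0.002, 0.421]]
wrist_force: [0.1, -2.2, 5.1]
grip_width: 0.0466
```

```bash
python3 -m creep '[{"jaw":255,"xyz":[0,0,1],"rot":[0,0,0]},{"jaw":255,"xyz":[0,0,2.5],"rot":[0,0,0]},{"jaw":255,"xyz":[0,0,3],"rot":[0,0,0]},{"jaw":255,"xyz":[0,0,3],"rot":[0,0,0]},{"jaw":255,"xyz":[0,0,3],"rot":[0,0,0]}]' && python3 -m creep '[{"jaw":255,"xyz":[0,0,0],"rot":[-0.127,-0.08,0]},{"jaw":255,"xyz":[0,0,0],"rot":[-0.127,-0.08,0]},{"jaw":255,"xyz":[0,0,0],"rot":[-0.127,-0.08,0]},{"jaw":255,"xyz":[0,0,0],"rot":[-0.127,-0.08,0]},{"jaw":255,"xyz":[0,0,0],"rot":[-0.127,-0.08,0]}]'&& python3 -m creep '[{"jaw":255,"xyz":[0,0,0],"rot":[-0.127,-0.08,0]},{"jaw":255,"xyz":[0,0,0],"rot":[-0.127,-0.08,0]},{"jaw":255,"xyz":[0,0,0],"rot":[-0.127,-0.08,0]},{"jaw":255,"xyz":[0,0,0],"rot":[-0.127,-0.08,0]},{"jaw":255,"xyz":[0,0,0],"rot":[-0.127,-0.08,0]}]'
python3 - <<'E'
from h import *
s=st();ims=[vision.camera(n)[:,:,::-1] for n in("wrist","scene","top")]
R=[]
p=s["tool_pos"]
for n,im in zip(("wrist","scene","top"),ims):
    x,y=np.clip(proj(n,p).astype(int),90,[470,330]); w=160 if n=="wrist" else 60
    x=np.clip(x,w,560-w);y=np.clip(y,w,420-w);R.append(cv2.resize(im[y-w:y+w,x-w:x+w],(266,266),interpolation=3)); print(n,x,y)
cv2.imwrite("pics/g3.png",np.clip(255*(np.hstack(R)/255.)**.6,0,255))
E
```

```text
time_s: 7.2
tool_pos: [0.538, 0.1914, 0.1343]
tcp_rot: [[-0.223, -0.852, -0.474], [0.357, -0.524, 0.773], [-0.907, 0.003, 0.421]]
wrist_force: [0.1, -0.1, -1.0]
grip_width: 0.0467
time_s: 7.7
tool_pos: [0.5388, 0.1918, 0.1347]
tcp_rot: [[0.173, -0.852, -0.495], [-0.264, -0.524, 0.81], [-0.949, -0.009, -0.315]]
wrist_force: [-1.3, 0.3, -0.7]
grip_width: 0.047
time_s: 8.2
tool_pos: [0.5385, 0.1929, 0.1341]
tcp_rot: [[0.472, -0.847, -0.244], [-0.739, -0.531, 0.414], [-0.48, -0.014, -0.877]]
wrist_force: [-0.2, -0.1, -1.5]
grip_width: 0.0467
t 8.2 p [0.5385 0.1929 0.1341] F [-0.2 -0.1 -1.5] w 0.0467 j [ 0.72  0.71 -0.24  0.88 -1.05 -1.25]
R [[0.472, -0.847, -0.244], [-0.739, -0.531, 0.414], [-0.48, -0.014, -0.877]]
wrist 272 260
scene 335 225
top 227 216[ WARN:0@5.435] global loadsave.cpp:1063 imwrite_ Unsupported depth image for selected encoder is fallbacked to CV_8U.
```

View pics/g3.png

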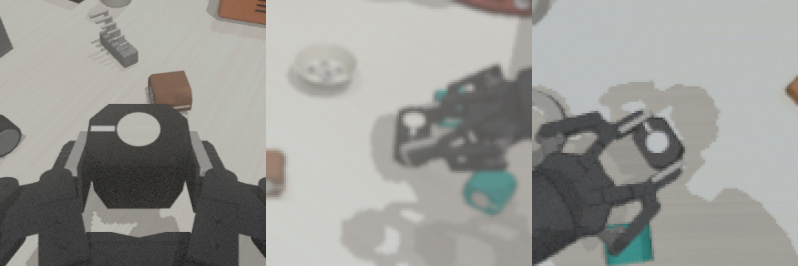

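The knob is held firmly, nearly upright, with disc and line on top. I'll shift about 4 cm away from the turquoise block, lower it and release.

```bash
python3 -m creep '[{"jaw":255,"xyz":[1.7,1,0],"rot":[0,0,0]},{"jaw":255,"xyz":[1.7,1,-2],"rot":[0,0,0]},{"jaw":255,"xyz":[0,0,-3],"rot":[0,0,0]},{"jaw":255,"xyz":[0,0,-3],"rot":[0,0,0]},{"jaw":255,"xyz":[0,0,0],"rot":[0,0,0]}]' && python3 -m creep '[{"jaw":255,"xyz":[0,0,-1],"rot":[0,0,0]},{"jaw":255,"xyz":[0,0,-1],"rot":[0,0,0]},{"jaw":255,"xyz":[0,0,-1],"rot":[0,0,0]},{"jaw":255,"xyz":[0,0,-0.3],"rot":[0,0,0]},{"jaw":255,"xyz":[0,0,0],"rot":[0,0,0]}]'
```

```text
time_s: 8.85
tool_pos: [0.5717, 0.2101, 0.051]
tcp_rot: [[0.464, -0.85, -0.251], [-0.739, -0.527, 0.419], [-0.488, -0.008, -0.873]]
wrist_force: [-0.9, -0.2, -0.4]
grip_width: 0.0467
time_s: 9.35
tool_pos: [0.5719, 0.2114, 0.019]
tcp_rot: [[0.467, -0.848, -0.249], [-0.74, -0.529, 0.416], [-0.485, -0.01, -0.875]]
wrist_force: [0.0, 0.6, 0.2]
grip_width: 0.0469
```

```bash
python3 -m creep '[{"jaw":255,"xyz":[0,0,-0.1],"rot":[0,0,0]},{"jaw":255,"xyz":[0,0,-0.1],"rot":[0,0,0]},{"jaw":255,"xyz":[0,0,0],"rot":[0,0,0]},{"jaw":255,"xyz":[0,0,0],"rot":[0,0,0]},{"jaw":255,"xyz":[0,0,0],"rot":[0,0,0]}]'
```

```text
time_s: 9.85
tool_pos: [0.5722, 0.2116, 0.0176]
tcp_rot: [[0.467, -0.848, -0.248], [-0.739, -0.529, 0.416], [-0.485, -0.011, -0.875]]
wrist_force: [0.1, 0.4, 0.8]
grip_width: 0.0471
```

```bash
python3 -m creep '[{"jaw":90,"xyz":[0,0,0],"rot":[0,0,0]},{"jaw":70,"xyz":[0,0,0],"rot":[0,0,0]},{"jaw":40,"xyz":[0,0,0],"rot":[0,0,0]},{"jaw":0,"xyz":[0,0,0],"rot":[0,0,0]},{"jaw":0,"xyz":[0,0,0],"rot":[0,0,0]}]' && python3 -m creep '[{"jaw":0,"xyz":[-0.5,0.8,0.6],"rot":[0,0,0]},{"jaw":0,"xyz":[-1.4,2.2,2],"rot":[0,0,0]},{"jaw":0,"xyz":[-1.4,2.2,2],"rot":[0,0,0]},{"jaw":0,"xyz":[-1,1.6,3],"rot":[0,0,0]},{"jaw":0,"xyz":[0,0,2],"rot":[0,0,0]}]'
python3 - <<'E'
from h import *
s=st();ims={n:vision.camera(n)[:,:,::-1] for n in("wrist","scene","top")}
R=[];p=np.array([.568,.219,.03])
for n,im in ims.items():
    cv2.imwrite(f"pics/r4{n}.png",im); q=proj(n,p)
    w=120 if n=="wrist" else 40; x=int(np.clip(q[0],w,560-w));y=int(np.clip(q[1],w,420-w));R.append(cv2.resize(im[y-w:y+w,x-w:x+w],(266,266),interpolation=3)); print(n,x,y,q)
cv2.imwrite("pics/g4.png",np.clip(255*(np.hstack(R)/255.)**.6,0,255).astype(np.uint8))
E
```

```text
time_s: 10.35
tool_pos: [0.572, 0.2115, 0.0173]
tcp_rot: [[0.467, -0.848, -0.249], [-0.739, -0.529, 0.416], [-0.485, -0.011, -0.875]]
wrist_force: [0.7, 0.7, 0.1]
grip_width: 0.0853
time_s: 10.85
tool_pos: [0.5284, 0.2819, 0.1148]
tcp_rot: [[0.47, -0.847, -0.249], [-0.738, -0.531, 0.416], [-0.485, -0.012, -0.874]]
wrist_force: [0.2, 0.2, -0.1]
grip_width: 0.0854
t 10.85 p [0.5284 0.2819 0.1148] F [ 0.2  0.2 -0.1] w 0.0854 j [ 0.83  0.87  0.02  1.17 -1.   -1.05]
R [[0.47, -0.847, -0.249], [-0.738, -0.531, 0.416], [-0.485, -0.012, -0.874]]
wrist 278 252 [278.3016474  252.61256973]
scene 332 270 [332.38769657 270.36163414]
top 221 206 [221.66275333 206.29308911]
```

View pics/g4.png

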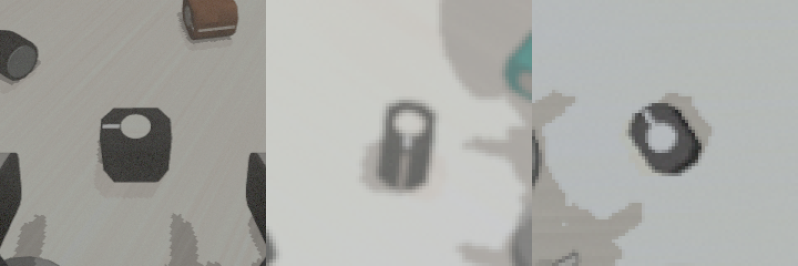

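The knob stands upright, with its line towards +e (upper-left in the top view). I'll bring the tool back to vertical and measure the knob.

```bash
python3 -m creep '[{"jaw":0,"xyz":[0,0,1],"rot":[0.127,0.08,0]},{"jaw":0,"xyz":[0.8,-1.2,0],"rot":[0.127,0.08,0]},{"jaw":0,"xyz":[0.8,-1.2,0],"rot":[0.127,0.08,0]},{"jaw":0,"xyz":[0.8,-1.2,0],"rot":[0.127,0.08,0]},{"jaw":0,"xyz":[0.8,-1.2,0],"rot":[0.127,0.08,0]}]' >/dev/null && python3 -m creep '[{"jaw":0,"xyz":[0.8,-1.2,0],"rot":[0.127,0.08,0]},{"jaw":0,"xyz":[0,0,0],"rot":[0.127,0.08,0]},{"jaw":0,"xyz":[0,0,0],"rot":[0.013,0.008,0]},{"jaw":0,"xyz":[0,0,0],"rot":[0,0,0]},{"jaw":0,"xyz":[0,0,0],"rot":[0,0,0]}]'
python3 - <<'E'
from h import *
st(); t=cv2.imread("pics/r4top.png"); g=t.max(2); x0,y0=205,190
sub=g[y0:y0+40,x0:x0+40]
m=(sub<85).astype(np.uint8)*255; c=max(cv2.findContours(m,0,2)[0],key=cv2.contourArea); r=cv2.minAreaRect(c); print("knob",r, [np.round(onz("top",p+[x0,y0],.021),4).tolist() for p in cv2.boxPoints(r)], onz("top",np.array(r[0])+[x0,y0],.021))
mask=np.zeros_like(m); cv2.drawContours(mask,[c],-1,255,-1); mask=cv2.erode(mask,np.ones((3,3)))
b=((sub>110)&(mask>0)).astype(np.uint8)*255
b=cv2.morphologyEx(b,cv2.MORPH_OPEN,np.ones((3,3))); M=cv2.moments(b,True); u=np.array([M["m10"],M["m01"]])/M["m00"]+[x0,y0]; print("disc",u,onz("top",u,.042))
C=vision.get_calibration("wrist"); w=vision.camera("wrist")[:,:,::-1].copy(); cv2.imwrite("pics/w5.png",w); print(proj("wrist",onz("top",u,.042),C))
import pickle; pickle.dump(C,open("w5.pkl","wb"))
E
```

```text
time_s: 12.0
tool_pos: [0.568, 0.2198, 0.1222]
tcp_rot: [[-0.0, -0.852, -0.524], [-0.001, -0.524, 0.852], [-1.0, 0.001, -0.001]]
wrist_force: [-0.2, 0.8, -0.1]
grip_width: 0.0855
t 12.0 p [0.568  0.2198 0.1222] F [-0.2  0.8 -0.1] w 0.0855 j [ 0.25  0.52 -0.09  0.96 -0.   -1.87]
R [[-0.0, -0.852, -0.524], [-0.001, -0.524, 0.852], [-1.0, 0.001, -0.001]]
knob ((15.730767250061035, 17.34615135192871), (21.910654067993164, 16.36365509033203), 56.30992889404297) [[0.5779, 0.2525, 0.021], [0.5983, 0.2201, 0.021], [0.5546, 0.1925, 0.021], [0.5343, 0.2249, 0.021]] [0.56623389 0.22248637 0.021     ]
disc [nan nan] [nan nan nan]
[nan nan]<stdin>:7: RuntimeWarning: invalid value encountered in divide
```

View pics/w5.png

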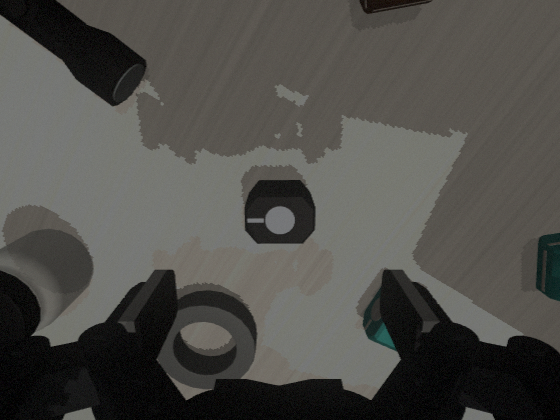

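Run:
```python
from h import *
import pickle; C=pickle.load(open("w5.pkl","rb")); w=cv2.imread("pics/w5.png"); g=w.max(2)
m=np.zeros_like(g); m[200:240,255:300]=(g[200:240,255:300]>95)*255
m=cv2.morphologyEx(m,cv2.MORPH_OPEN,np.ones((9,9))); M=cv2.moments(m,True); u=(M["m10"]/M["m00"],M["m01"]/M["m00"]); print(u,onz("wrist",u,.042,C))
k=((g[175:250,235:325]<60)*255).astype(np.uint8); c=max(cv2.findContours(k,0,2)[0],key=cv2.contourArea)
a=onz("wrist",(246,220.5),.042,C);b=onz("wrist",u,.042,C); print("line yaw",np.degrees(np.arctan2(*(a-b)[[1,0]])))
```

```text
(279.5642276422764, 219.74308943089432) [0.56525547 0.22097891 0.042     ]
line yaw 32.95594701338842
```

```bash
python3 -m creep '[{"jaw":0,"xyz":[-0.25,0.12,-2],"rot":[0,0,0]},{"jaw":0,"xyz":[0,0,-2.8],"rot":[0,0,0]},{"jaw":0,"xyz":[0,0,-2.5],"rot":[0,0,0]},{"jaw":0,"xyz":[0,0,-2],"rot":[0,0,0]},{"jaw":0,"xyz":[0,0,-1.5],"rot":[0,0,0]}]' 80 && python3 -m creep '[{"jaw":0,"xyz":[0,0,0],"rot":[0,0,0]},{"jaw":255,"xyz":[0,0,0],"rot":[0,0,0]},{"jaw":255,"xyz":[0,0,0],"rot":[0,0,0]},{"jaw":255,"xyz":[0,0,0],"rot":[0,0,0]},{"jaw":255,"xyz":[0,0,0],"rot":[0,0,0]}]' && python3 -m creep '[{"jaw":255,"xyz":[0,0,0],"rot":[0,0,0]},{"jaw":255,"xyz":[0,0,2],"rot":[0,0,0]},{"jaw":255,"xyz":[0,0,4],"rot":[0,0,0]},{"jaw":255,"xyz":[0,0,4],"rot":[0,0,0]},{"jaw":255,"xyz":[0,0,4],"rot":[0,0,0]}]'
```

```text
time_s: 12.55
tool_pos: [0.5647, 0.222, 0.0135]
tcp_rot: [[-0.001, -0.851, -0.526], [-0.001, -0.526, 0.851], [-1.0, 0.001, -0.0]]
wrist_force: [-0.1, -0.7, 0.5]
grip_width: 0.0855
time_s: 13.05
tool_pos: [0.5675, 0.2212, 0.0168]
tcp_rot: [[0.003, -0.852, -0.523], [0.002, -0.523, 0.852], [-1.0, -0.004, 0.0]]
wrist_force: [-1.1, 1.7, 6.9]
grip_width: 0.0467
time_s: 13.55
tool_pos: [0.5665, 0.2206, 0.1574]
tcp_rot: [[0.001, -0.852, -0.523], [0.001, -0.523, 0.852], [-1.0, -0.002, 0.0]]
wrist_force: [1.2, 0.4, -0.3]
grip_width: 0.0464
```

```bash
python3 -m creep '[{"jaw":255,"xyz":[-0.3,-2,2],"rot":[0,0,0]},{"jaw":255,"xyz":[-0.5,-4,2.3],"rot":[0,0,0]},{"jaw":255,"xyz":[-0.5,-4,0],"rot":[0,0,0]},{"jaw":255,"xyz":[-0.5,-4,0],"rot":[0,0,0]},{"jaw":255,"xyz":[-0.5,-4,0],"rot":[0,0,0]}]' >/dev/null && python3 -m creep '[{"jaw":255,"xyz":[-0.5,-4,0],"rot":[0,0,0]},{"jaw":255,"xyz":[-0.5,-4,0],"rot":[0,0,0]},{"jaw":255,"xyz":[-0.5,-4,0],"rot":[0,0,0]},{"jaw":255,"xyz":[-0.5,-4,0],"rot":[0,0,0]},{"jaw":255,"xyz":[-0.5,-4,0],"rot":[0,0,0]}]' >/dev/null && python3 -m creep '[{"jaw":255,"xyz":[-0.5,-3,0],"rot":[0,0,0]},{"jaw":255,"xyz":[-0.5,-2,0],"rot":[0,0,0]},{"jaw":255,"xyz":[0,0,0],"rot":[0,0,0]},{"jaw":255,"xyz":[0,0,0],"rot":[0,0,0]},{"jaw":255,"xyz":[0,0,0],"rot":[0,0,0]}]'
python3 - <<'E'
from h import *
import pickle
s=st(); C=vision.get_calibration("wrist"); w=vision.camera("wrist")[:,:,::-1].copy(); cv2.imwrite("pics/w6.png",w); pickle.dump((s,C),open("w6.pkl","wb"))
cv2.imwrite("pics/w6v.png",cv2.resize(np.clip(255*(w/255.)**.7,0,255).astype(np.uint8),(784,588),interpolation=3)); print(proj("wrist",[.552,-.274,.1],C))
E
```

```text
time_s: 15.05
tool_pos: [0.5087, -0.2086, 0.1986]
tcp_rot: [[0.001, -0.852, -0.524], [0.001, -0.524, 0.852], [-1.0, -0.002, 0.001]]
wrist_force: [-0.1, 0.9, -0.5]
grip_width: 0.0465
t 15.05 p [ 0.5087 -0.2086  0.1986] F [-0.1  0.9 -0.5] w 0.0465 j [-0.52  0.36 -0.15  1.07  0.   -2.65]
R [[0.001, -0.852, -0.524], [0.001, -0.524, 0.852], [-1.0, -0.002, 0.001]]
[273.30934536  93.23175842]
```

View pics/w6v.png

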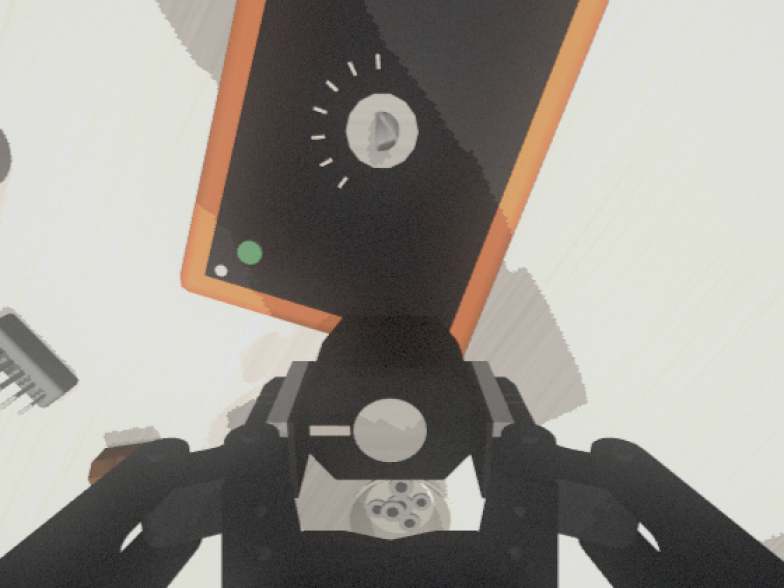

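Flat (left of the shaft) and white line (left of the knob) agree. Now the exact offset.

Run:
```python
from h import *
import pickle; s,C=pickle.load(open("w6.pkl","rb")); w=cv2.imread("pics/w6.png"); g=cv2.cvtColor(w,6)
def ell(x,y,r,th):
    m=np.zeros_like(g); m[y-r:y+r,x-r:x+r]=(g[y-r:y+r,x-r:x+r]>th)*255; m=cv2.morphologyEx(m,cv2.MORPH_OPEN,np.ones((5,5)))
    c=max(cv2.findContours(m,0,2)[0],key=cv2.contourArea); return cv2.fitEllipse(cv2.convexHull(c))
a=ell(273,94,32,75); k=ell(279,308,31,75); print(a,k)
S=onz("wrist",a[0],.1,C)
print("shaft",S)
for dz in(.025,.0275,.030):
    K=onz("wrist",k[0],s["tool_pos"][2]+dz,C); print(dz,"knob",K,"in tool",s["tcp_rot"].T@(K-s["tool_pos"]),"shift",S-K)
# flat line: gradient points between disc-bright and shaft
f=lambda u,v:onz("wrist",(u/1.4,v/1.4),.1,C)
L=f(310,431);
cv2.imwrite("pics/w6s.png",cv2.resize(w[60:130,238:308],(560,560),interpolation=3))
```

```text
((272.3998718261719, 92.97786712646484), (51.179630279541016, 53.611480712890625), 175.8041229248047) ((278.0680236816406, 306.8814697265625), (45.14897537231445, 52.21609878540039), 90.12384033203125)
shaft [ 0.55258748 -0.2738237   0.1       ]
0.025 knob [ 0.5077843  -0.20841975  0.22355387] in tool [-0.0250008   0.00066946  0.00061583] shift [ 0.04480319 -0.06540395 -0.12355387]
0.0275 knob [ 0.50864609 -0.20982869  0.22605387] in tool [-0.0275017   0.00066924 -0.00103441] shift [ 0.04394139 -0.06399501 -0.12605387]
0.03 knob [ 0.50950788 -0.21123764  0.22855387] in tool [-0.03000261  0.00066902 -0.00268465] shift [ 0.0430796  -0.06258606 -0.12855387]
```

View pics/w6s.png

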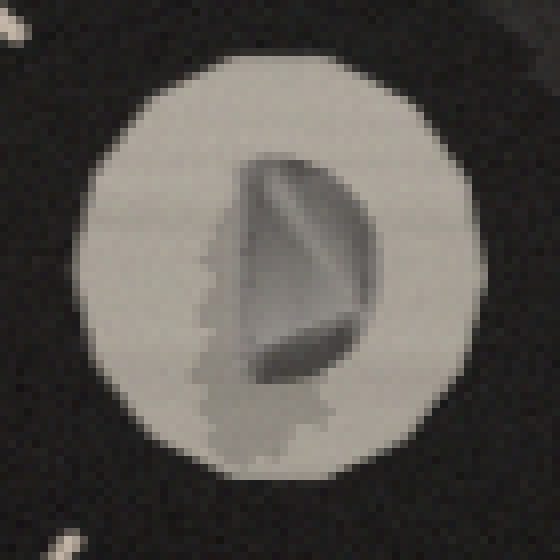

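Flats line up to about 1°, so no turn is needed. Shift (+4.4,−6.4) cm, then lower to just above the tip.

```bash
python3 -m creep '[{"jaw":255,"xyz":[2.2,-3.2,0],"rot":[0,0,0]},{"jaw":255,"xyz":[2.2,-3.2,0],"rot":[0,0,0]},{"jaw":255,"xyz":[0,0,-2],"rot":[0,0,0]},{"jaw":255,"xyz":[0,0,-2],"rot":[0,0,0]},{"jaw":255,"xyz":[0,0,-0.8],"rot":[0,0,0]}]' 100 >/dev/null && python3 -m creep '[{"jaw":255,"xyz":[0,0,0],"rot":[0,0,0]},{"jaw":255,"xyz":[0,0,0],"rot":[0,0,0]},{"jaw":255,"xyz":[0,0,0],"rot":[0,0,0]},{"jaw":255,"xyz":[0,0,0],"rot":[0,0,0]},{"jaw":255,"xyz":[0,0,0],"rot":[0,0,0]}]'
```

```text
time_s: 16.1
tool_pos: [0.5528, -0.2735, 0.151]
tcp_rot: [[0.002, -0.852, -0.523], [0.001, -0.523, 0.852], [-1.0, -0.002, -0.0]]
wrist_force: [-0.3, 0.4, -0.2]
grip_width: 0.0459
```

Lower onto the tapered part slowly, watching the force.

```bash
python3 -m creep '[{"jaw":255,"xyz":[0,0,-0.3],"rot":[0,0,0]},{"jaw":255,"xyz":[0,0,-0.3],"rot":[0,0,0]},{"jaw":255,"xyz":[0,0,-0.2],"rot":[0,0,0]},{"jaw":255,"xyz":[0,0,-0.2],"rot":[0,0,0]},{"jaw":255,"xyz":[0,0,0],"rot":[0,0,0]}]' && python3 -m creep '[{"jaw":255,"xyz":[0,0,-0.1],"rot":[0,0,0]},{"jaw":255,"xyz":[0,0,-0.1],"rot":[0,0,0]},{"jaw":255,"xyz":[0,0,-0.1],"rot":[0,0,0]},{"jaw":255,"xyz":[0,0,0],"rot":[0,0,0]},{"jaw":255,"xyz":[0,0,0],"rot":[0,0,0]}]'; python3 -c "from h import *;print(np.round(st()['moment'],2))"
```

```text
time_s: 16.6
tool_pos: [0.5524, -0.2733, 0.1399]
tcp_rot: [[0.0, -0.852, -0.523], [0.001, -0.523, 0.852], [-1.0, -0.001, 0.001]]
wrist_force: [0.2, -0.4, -0.8]
grip_width: 0.046
time_s: 17.1
tool_pos: [0.5526, -0.2734, 0.1373]
tcp_rot: [[0.001, -0.852, -0.523], [0.001, -0.523, 0.852], [-1.0, -0.001, 0.0]]
wrist_force: [0.1, -0.8, -2.1]
grip_width: 0.0456
t 17.1 p [ 0.5526 -0.2734  0.1373] F [ 0.1 -0.8 -2.1] w 0.0456 j [-0.58  0.53 -0.05  1.    0.   -2.7 ]
R [[0.001, -0.852, -0.523], [0.001, -0.523, 0.852], [-1.0, -0.001, 0.0]]
[-0.07 -0.07 -0.  ]
```

```bash
python3 -m creep '[{"jaw":255,"xyz":[0,0,-0.15],"rot":[0,0,0]},{"jaw":255,"xyz":[0,0,-0.15],"rot":[0,0,0]},{"jaw":255,"xyz":[0,0,-0.15],"rot":[0,0,0]},{"jaw":255,"xyz":[0,0,-0.15],"rot":[0,0,0]},{"jaw":255,"xyz":[0,0,0],"rot":[0,0,0]}]' && python3 -m creep '[{"jaw":255,"xyz":[0,0,-0.15],"rot":[0,0,0]},{"jaw":255,"xyz":[0,0,-0.15],"rot":[0,0,0]},{"jaw":255,"xyz":[0,0,-0.15],"rot":[0,0,0]},{"jaw":255,"xyz":[0,0,0],"rot":[0,0,0]},{"jaw":255,"xyz":[0,0,0],"rot":[0,0,0]}]'; python3 -c "from h import *;print(np.round(st()['moment'],2))"
```

```text
time_s: 17.6
tool_pos: [0.5526, -0.2734, 0.1311]
tcp_rot: [[0.001, -0.852, -0.523], [0.001, -0.523, 0.852], [-1.0, -0.001, 0.001]]
wrist_force: [1.4, -0.6, -1.5]
grip_width: 0.046
time_s: 18.1
tool_pos: [0.5526, -0.2734, 0.1267]
tcp_rot: [[0.001, -0.852, -0.523], [0.001, -0.523, 0.852], [-1.0, -0.001, 0.001]]
wrist_force: [1.6, -0.1, -2.1]
grip_width: 0.0463
t 18.1 p [ 0.5526 -0.2734  0.1267] F [ 1.6 -0.1 -2.1] w 0.0463 j [-0.58  0.53 -0.06  0.98  0.   -2.7 ]
R [[0.001, -0.852, -0.523], [0.001, -0.523, 0.852], [-1.0, -0.001, 0.001]]
[-0.33 -0.31  0.01]
```

```bash
for i in 1; do python3 -m creep '[{"jaw":255,"xyz":[0,0,-0.1],"rot":[0,0,0]},{"jaw":255,"xyz":[0,0,-0.1],"rot":[0,0,0]},{"jaw":255,"xyz":[0,0,-0.1],"rot":[0,0,0]},{"jaw":255,"xyz":[0,0,0],"rot":[0,0,0]},{"jaw":255,"xyz":[0,0,0],"rot":[0,0,0]}]'; done;  python3 -m creep '[{"jaw":255,"xyz":[0,0,-0.1],"rot":[0,0,0]},{"jaw":255,"xyz":[0,0,-0.1],"rot":[0,0,0]},{"jaw":255,"xyz":[0,0,0],"rot":[0,0,0]},{"jaw":255,"xyz":[0,0,0],"rot":[0,0,0]},{"jaw":255,"xyz":[0,0,0],"rot":[0,0,0]}]'; python3 -m creep '[{"jaw":255,"xyz":[0,0,-0.1],"rot":[0,0,0]},{"jaw":255,"xyz":[0,0,-0.1],"rot":[0,0,0]},{"jaw":255,"xyz":[0,0,0],"rot":[0,0,0]},{"jaw":255,"xyz":[0,0,0],"rot":[0,0,0]},{"jaw":255,"xyz":[0,0,0],"rot":[0,0,0]}]'; python3 -c "from h import *;print(np.round(st()['moment'],2))"
```

```text
time_s: 18.6
tool_pos: [0.5526, -0.2734, 0.1241]
tcp_rot: [[0.001, -0.852, -0.523], [0.001, -0.523, 0.852], [-1.0, -0.001, 0.0]]
wrist_force: [-0.8, -0.8, 3.4]
grip_width: 0.0459
time_s: 19.1
tool_pos: [0.5527, -0.2734, 0.122]
tcp_rot: [[0.001, -0.852, -0.523], [0.001, -0.523, 0.852], [-1.0, -0.001, 0.0]]
wrist_force: [-0.8, -0.2, 5.4]
grip_width: 0.0458
time_s: 19.6
tool_pos: [0.5527, -0.2734, 0.1202]
tcp_rot: [[0.001, -0.852, -0.523], [0.001, -0.523, 0.852], [-1.0, -0.002, 0.0]]
wrist_force: [-0.9, -0.1, 7.4]
grip_width: 0.046
t 19.6 p [ 0.5527 -0.2734  0.1202] F [-0.9 -0.1  7.4] w 0.046 j [-0.58  0.54 -0.07  0.96  0.   -2.7 ]
R [[0.001, -0.852, -0.523], [0.001, -0.523, 0.852], [-1.0, -0.002, 0.0]]
[-0.03  0.1  -0.  ]
```

The spring is rising at about 1 N/mm from 4 N, as described. Pressing on to the stop.

```bash
python3 -m creep '[{"jaw":255,"xyz":[0,0,-0.1],"rot":[0,0,0]},{"jaw":255,"xyz":[0,0,-0.1],"rot":[0,0,0]},{"jaw":255,"xyz":[0,0,0],"rot":[0,0,0]},{"jaw":255,"xyz":[0,0,0],"rot":[0,0,0]},{"jaw":255,"xyz":[0,0,0],"rot":[0,0,0]}]'; python3 -m creep '[{"jaw":255,"xyz":[0,0,-0.1],"rot":[0,0,0]},{"jaw":255,"xyz":[0,0,-0.05],"rot":[0,0,0]},{"jaw":255,"xyz":[0,0,0],"rot":[0,0,0]},{"jaw":255,"xyz":[0,0,0],"rot":[0,0,0]},{"jaw":255,"xyz":[0,0,0],"rot":[0,0,0]}]'; python3 -c "from h import *;print(np.round(st()['moment'],2))"
```

```text
time_s: 20.1
tool_pos: [0.5527, -0.2735, 0.1187]
tcp_rot: [[0.002, -0.852, -0.523], [0.001, -0.523, 0.852], [-1.0, -0.002, -0.0]]
wrist_force: [-2.6, 1.2, 12.8]
grip_width: 0.0461
time_s: 20.6
tool_pos: [0.5529, -0.2736, 0.1185]
tcp_rot: [[0.002, -0.852, -0.523], [-0.0, -0.523, 0.852], [-1.0, -0.002, -0.001]]
wrist_force: [-5.3, 2.6, 23.5]
grip_width: 0.0461
t 20.6 p [ 0.5529 -0.2736  0.1185] F [-5.3  2.6 23.5] w 0.0461 j [-0.58  0.54 -0.07  0.95  0.   -2.7 ]
R [[0.002, -0.852, -0.523], [-0.0, -0.523, 0.852], [-1.0, -0.002, -0.001]]
[ 0.59  1.17 -0.03]
```

The stop is reached: force is 23 N and the height no longer drops. One look to check.

Run:
```python
from h import *
a=vision.camera("scene")[:,:,::-1]; b=vision.camera("wrist")[:,:,::-1]; t=vision.camera("top")[:,:,::-1]; s=st()
q=proj("scene",[.553,-.273,.12]).astype(int); x,y=q; x=max(x,50); c=cv2.resize(a[y-50:y+50,x-50:x+50],(400,400),interpolation=3)
o=np.hstack([c,cv2.resize(b[200:420,170:390],(400,400),interpolation=3)]); cv2.imwrite("pics/end.png",np.clip(255*(o/255.)**.6,0,255).astype(np.uint8))
```

```text
t 20.75 p [ 0.5529 -0.2736  0.1185] F [-5.5  3.2 23.3] w 0.0461 j [-0.58  0.54 -0.07  0.95  0.   -2.7 ]
R [[0.002, -0.852, -0.523], [-0.0, -0.523, 0.852], [-1.0, -0.002, -0.001]]
```

View pics/end.png

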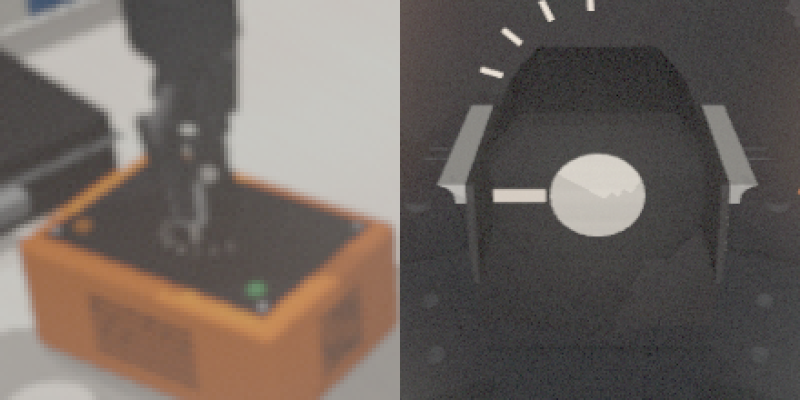

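The knob is on the shaft and level in the grip, with its line towards the flat side. The push is holding at 23 N with no drift. Handing in.

```bash
python3 -c "
from plant import arm
from h import *
arm.job_done(); st()"
```

```text
the job is handed in; nothing more can be done
the job is handed in; nothing more can be done
```

The job is handed in with the black knob on the charger's D-shaft, pressed down and still held in the gripper. No verdict came back.

**What I did**
- Gripped the lying knob by its two ends, turned it about 86° in the air and set it upright on the tray, where it stood by itself.
- Gripped it again from above and carried it over the shaft. Its flat already matched the shaft's flat to about 1°, so it needed no turn.
- Slid it home and pressed it to the stop.

**Last checks**
- **Pressed down:** the spring force rose from about 3.4 N to 7.4 N over the first 4 mm. It then climbed to 23 N with no further drop, so the shaft appears to be at its stop. I inferred this from force and height, because the shaft joint itself cannot be read.
- **Grip and fit:** the grip was 100 N with the opening steady at 46 mm. That is 1–2 mm under the knob's 48 mm, but it stayed the same throughout. The last pictures showed the knob level in the fingers, with its white line on the flat's side.
- **Side load:** pressing to the stop also put about 6 N sideways on the wrist, well under its limit.
- **Disagreement:** separate views placed the shaft's axis up to about 3 mm apart. I used the last close view, and the knob went on with little resistance.
- **Bystanders:** I saw no contact with any of them, but I did not measure their positions again at the end.

The clock stood at 20.75 s of the allowed 58 s, and I viewed 10 pictures.

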